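# Clip the stop rod in, draw the sprung leg to its marker and close the cam lever

### The arm

A 7-joint arm with a two-finger parallel gripper is mounted at the origin on the work surface. World frame = base frame: x ahead of the robot, y to its left, z up, the work surface at z = 0. Lengths are in m, angles in rad, forces in N, time in s.
With the tool pointing down it reaches from about 0.425 to 0.825 m from the base axis. Payload 3.6 kg.
Tool frame: the origin (TCP) lies where the fingers leave the gripper's body, on its centre line; the fingertips stand 73 mm ahead of it and the grasp point (between the pads) lies 54 mm ahead of it; z points along the fingers, y is the line along which they close (so a half turn about z gives the same grasp; the last joint's range is limited). The gripper opens to 85 mm and grips with 20 to 120 N. Pads are 22 mm wide; open, the fingers measure 114 mm over their backs; the gripper's body (76 mm by 85 mm) begins 54 mm behind the grasp point. The pads swing forward as they close: fully open they stand 13 mm farther back than shut.
Start: joints at [-1.294, 0.615, -0.013, 1.423, 0.008, 1.103, -0.04], TCP at [0.194, 0.62, 0.304] pointing down, gripper open.
Joint ranges: [-3.12, 3.12], [-0.3, 2.06], [-1.34, 1.32], [0.26, 2.42], [-1.36, 4.5], [0.01, 1.98], [-2.84, 2.84]. Speed limits (rad/s): [2.79, 2.79, 3.14, 3.14, 3.14, 3.14, 3.14].

### API

Orientations are given as a unit quaternion [x, y, z, w].
In Python, from station import arm, snapshot, camera_info, ticket gives the robot as it stands. Calls block until the motion is done:
- arm.movep(position, orientation): joint-space move of the TCP to a pose.
- arm.line_to(position, velocity=0.15, ori=None): straight line of the TCP; ori=None keeps the orientation; velocity is the mean speed in m/s.
- arm.move_j(angles): joint-space move.
- arm.move_gripper(opening, effort=None): opening from 0.0 (shut) to 1.0 (fully open); effort is the grip in N (None keeps the last); returns when the fingers have stopped.
- arm.pause(seconds).
- arm.ik(position, orientation): joint angles nearest the present ones, or None.
- snapshot(name): name is "scene" or "top" or "wrist"; returns the picture (480x640x3 uint8, blue, green, red); there is no depth.
- camera_info(name): a dict with "fx", "fy", "cx", "cy" (pixels), "R" (3x3) and "t" (3): a world point X has camera coordinates R X + t; the wrist camera has in their place "T_tool_cam" (4x4, takes a point from camera to tool coordinates, whose origin is the TCP and whose axes are the flange's). Camera axes: x right, y down, z forward; pixel columns grow to the right and rows downward; lengths in m; the calibration is good to about 2 mm. A picture is of the moment at which its call begins: read the wrist's pose just before it. camera_info takes no time and is no camera call.
A pose or a line that the arm cannot do raises arm.MotionError and nothing moves.
- ticket.finish_job(): hands the job in; it is judged then, once.
Readings, each from a call of its own:
- arm.read_time(): time.
- arm.read_joint_positions(): joint angles.
- arm.read_dq(): joint speeds.
- arm.read_effort(): joint torques, N m.
- arm.read_tool_pos(): TCP position.
- arm.read_eef_rot(): TCP orientation.
- arm.read_ft_force(): force on the tool from outside, world axes, zero at the start.
- arm.read_wrist_torque(): the same for the moment, N m.
- arm.read_opening(): opening from 0.0 (shut) to 1.0 (fully open).
- arm.read_finger_force(): force on a finger pad.
Only numpy, scipy, OpenCV 4.12 (cv2) and the standard library are available. Lean on these libraries where they do the work, as an engineer would, in place of code of your own. Each camera call takes 0.05 s, during which the arm holds its last target. There are 200 camera calls.

### The job

Set up the bench length stop: take the brass rod from its wooden rest, push it down past the orange sprung jaw until it sits fully home in the fork clip on the sliding leg, and let go of it. Then draw the leg out until its red pointer stands over the yellow marker and, while you hold it there, slide the red cam lever fully closed towards the black lug. The spring would pull the leg back, so finish still holding the leg at the marker with the lever closed, and do not disturb the other things on the bench.

Things in the scene. Friction and masses are not known exactly. Their poses are not given: they have to be found in the camera images.
- stop: Bench length stop, fixed to the bench: dark steel base plate 360 x 170 mm, 10 mm thick, with a blue sleeve block (120 long x 60 wide, top 50 mm above the bench). Origin on the bench under the centre of the sleeve's mouth; its x axis is the direction in which the leg slides out, z is up. Base plate spans x -130 to 230, y -60 to 110 mm.
- leg: Steel leg (bar 30 mm wide, top 40 mm above the bench), slides out along +x of stop, 0 to 100 mm; same axes, and same origin when fully in (the start). A spring always pulls it in with 4 to 6 N, lever closed or not. Upright push plate across it at x 78 to 86, y -58 to 58 mm, 40 to 78 mm high: fingers astride lug and lever can push it outwards from behind.
- squeeze_point (a point): On the leg at x 62, y 0, 60 mm high: midway between lug and closed lever. Black lug (fixed to the leg; x 41 to 75, 40 to 78 mm high) has its outer face at y -16; the red lever's is at y +31 open, +16 mm closed. Fingers open 66 mm or more, centred on y 0 and closing along y, shut the lever and squeeze a stack 32 mm wide. Free for fingers from sleeve (x 0) to push plate (x 78).
- lever (a joint): Sliding cam lever (red tab with a round top). 0 = open, 0.015 m = fully closed, sliding sideways across the leg towards the lug (-y of the leg). Starts open, at 0 to 0.003; stiff by friction, 4 N to move, stays where it is put.
- lever_tab (a point): Centre of the red lever tab, 34 (along the leg) x 12 (across) x 38 mm high; moves with it.
- pointer (a point): Top of the red pointer bar at its place over the white scale, 40 mm above the bench; it sticks out from under the push plate towards +y of the leg and moves with the leg. 82 mm along x from the leg's origin, 78 mm along y.
- marker: Yellow marker clip, 10 mm wide along the slide, on the white scale rail beside the leg (78 mm to its +y side). Its origin lies on the bench under its centre; axes as stop. The leg is at its length when the pointer's x equals the marker's x along the stop's x axis. The leg must come out 35 to 75 mm for this.
- clip_seat (a point): Centre of the seated rod: 70 mm above the bench, x 135, y 0 on the leg, its axes. The rod lies along y in two grey forks, 14 mm wide, at y -45 and +45: floors 64 mm high, tall back prongs on the sleeve side (to 102 mm), jaw on the outer side. Between the forks all is free under the rod down to the crossbar (40 mm): hold the rod by its middle, fingers closing along x.
- jaw (a joint): Orange sprung jaw, smooth, over both forks, hinged about the leg's y axis at x 158, 40 mm high: 0 = closed, grows (rad) as it swings outwards. Its sloped noses begin about 100 mm above the bench and reach over the seated rod; pressing the rod straight down (some 5 to 10 N) pushes it aside and it springs back to 0.
- rod: Brass stop rod, 12 mm diameter, 150 mm long, 0.1 to 0.2 kg; origin at its centre, x axis along the rod (either way round is fine). Starts lying in the notches of the wooden rest, its centre 55 mm above the bench.
- rest: Wooden rod rest, fixed: base 140 x 60 x 8 mm, two notched uprights 14 mm thick at x = -52 and +52 mm, up to 58 mm high; the rod lies along its x axis. Origin on the bench under its centre.
- paper_roll: White paper roll standing on end, 110 mm diameter, 115 mm high; leave alone. Origin at the centre of its underside.
- file_case: Grey needle-file case lying flat, 100 x 75 x 22 mm; leave alone. Origin at the centre of its underside.
- jar_lid: Small white plastic dish, 64 mm across, 18 mm high; leave alone. Origin at the centre of its underside.
- mallet: Small mallet lying down, wooden handle 140 mm, black head 90 x 35 x 26 mm; leave alone. Origin under the middle of the handle.
Mind the look-alikes: they are no part of the job. Of the things like the rod, leave any that is blue; of the rest the smaller one is meant.

How it is judged:
On the way, in this order (a step that is already met when the one before it is completed fails the run):
1. the rod sits home in the fork clip under the closed jaw, and is let go (x of rod in the frame of clip_seat between -0.004 and 0.004 m and y of rod in the frame of clip_seat between -0.015 and 0.015 m and z of rod in the frame of clip_seat between -0.0035 and 0.0035 m and angle between the x axis of rod and the y axis of leg, either way round below 0.08 rad and value of joint jaw below 0.05 rad and contact force between the fingers and rod below 0.2 N), for 0.2 s.
2. the leg is held with its pointer over the marker, the lever still open (x of pointer in the frame of marker between -0.005 and 0.005 m and value of joint lever below 0.006 m and contact force between the fingers and leg above 1 N), for 0.2 s.
At the end, for the whole second after the job is handed in: Rod seated (within 4 mm along the slide, 15 mm sideways, 3.5 mm in height, 0.08 rad of straight; jaw within 0.05 rad of closed); pointer within 5 mm of the marker's centre; lever 12 mm or more closed; fingers press on leg or lever with over 2 N; leg at rest (x of rod in the frame of clip_seat between -0.004 and 0.004 m and y of rod in the frame of clip_seat between -0.015 and 0.015 m and z of rod in the frame of clip_seat between -0.0035 and 0.0035 m and angle between the x axis of rod and the y axis of leg, either way round below 0.08 rad and value of joint jaw below 0.05 rad and x of pointer in the frame of marker between -0.005 and 0.005 m and value of joint lever above 0.012 m and contact force between the fingers and leg above 2 N and linear speed of leg below 0.01 m/s); the arm keeps its last pose, push and grip.
It fails at once if the paper roll is disturbed (moved over 20 mm) (distance of paper_roll from where it was at the start of the episode above 0.02 m).
It fails at once if the file case is disturbed (moved over 20 mm) (distance of file_case from where it was at the start of the episode above 0.02 m).
It fails at once if the white dish is disturbed (moved over 20 mm) (distance of jar_lid from where it was at the start of the episode above 0.02 m).
It fails at once if the mallet is disturbed (moved over 20 mm) (distance of mallet from where it was at the start of the episode above 0.02 m).
It also fails if it takes over 58 s, if anything falls off the work surface, if the arm or the gripper's body presses on something with over 40 N, if the wrist force passes 120 N, or if a joint passes its speed limit or range.

## Working session

There is one attempt and no reset: what is moved stays moved. The work goes in short steps, each a Python script; the robot and the scene stay as the last script left them, time stands still between calls to the robot, and variables do not carry over. Pictures are saved under pics/ and viewed, at most 10 in all, crops included, and the job is handed in when it is done.

```bash
mkdir -p pics; ls; python3 - <<'E'
from station import arm, snapshot, camera_info
import cv2
for n in("scene","top"):
    cv2.imwrite(f"pics/{n}0.png",snapshot(n)); c=camera_info(n); print(n,{k:(v.tolist() if hasattr(v,'tolist') else v) for k,v in c.items()})
print(camera_info("wrist")); print(arm.read_tool_pos(),arm.read_eef_rot(),arm.read_time())
E
```

```text
pics
scene {'fx': 578.6018767702872, 'fy': 578.6018767702872, 'cx': 314.61985038081787, 'cy': 242.47747790968575, 'R': [[-0.41992838929189974, 0.90745445155448, -0.013658924579496159], [0.7236265678682199, 0.3257020392480229, -0.6085086457109212], [-0.5477451397702867, -0.2654140161778143, -0.7934296830056157]], 't': [0.11558934415200008, -0.388645037528354, 1.952392705992652]}
top {'fx': 449.53660646174745, 'fy': 449.53660646174745, 'cx': 314.76465799849024, 'cy': 238.62909935261092, 'R': [[0.0005717135918153499, -0.9998417627553298, -0.01777983672263934], [-0.9879630992523553, 0.0021855976295118208, -0.15467429546851885], [0.15468867980317663, 0.017654251989723417, -0.9878055171578227]], 't': [0.14357357659551592, 0.5529813147526537, 0.9209281278116956]}
{'fx': 402.4331128920059, 'fy': 402.4331128920059, 'cx': 321.4919462640931, 'cy': 239.35719554388018, 'T_tool_cam': array([[ 7.14493132e-04, -9.65471551e-01, -2.60507531e-01,
         6.52042730e-02],
       [ 9.99999743e-01,  7.06485611e-04,  1.24377170e-04,
         9.78475569e-04],
       [ 6.39622024e-05, -2.60507553e-01,  9.65471807e-01,
        -6.88119075e-02],
       [ 0.00000000e+00,  0.00000000e+00,  0.00000000e+00,
         1.00000000e+00]])}
[0.19364181 0.61993541 0.30285036] [ 1.50774415e-01  9.88567499e-01 -1.16108972e-03 -1.65673513e-04] 0.1
```

View pics/scene0.png

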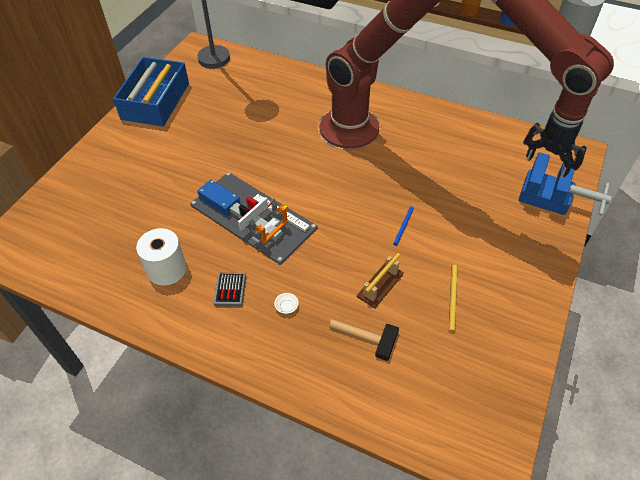

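View pics/top0.png

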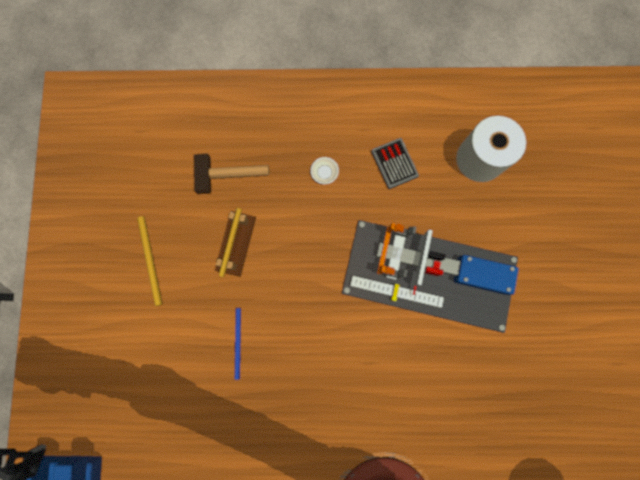

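The top view shows the rod in the rest with ends at about (238,210) and (222,275). The longer brass rod (150,260) and the blue one (237,343) are decoys. Plate corners are near (518,258), (362,221), (344,294) and (504,331), and the yellow marker is at (395,293).

```bash
cat > h.py <<'E'
import numpy as np, cv2
from scipy.spatial.transform import Rotation as Ro
from station import arm, snapshot, camera_info, ticket
def quat(a):  # tool down, closing direction at world angle a
    c,s=np.cos(a),np.sin(a)
    return Ro.from_matrix(np.array([[-s,c,0],[c,s,0],[0,0,-1]])).as_quat()
def cam(name,pose=None):
    c=camera_info(name); K=(c["fx"],c["fy"],c["cx"],c["cy"])
    if pose is None: R,t=np.array(c["R"]),np.array(c["t"]); return K,R.T,-R.T@t
    T=np.eye(4); T[:3,:3]=Ro.from_quat(pose[1]).as_matrix(); T[:3,3]=pose[0]; T=T@np.array(c["T_tool_cam"]); return K,T[:3,:3],T[:3,3]
def px2w(c,uv,z):
    K,R,o=c; uv=np.atleast_2d(uv).astype(float)
    d=np.c_[(uv[:,0]-K[2])/K[0],(uv[:,1]-K[3])/K[1],np.ones(len(uv))]@R.T
    return o+d*((z-o[2])/d[:,2])[:,None]
def w2px(c,X):
    K,R,o=c; p=(np.atleast_2d(X)-o)@R
    return np.c_[K[0]*p[:,0]/p[:,2]+K[2],K[1]*p[:,1]/p[:,2]+K[3]]
def fit2d(loc,w):  # planar rigid fit: returns angle, origin, residual
    loc=np.array(loc,float);w=np.array(w)[:,:2];a=loc-loc.mean(0);b=w-w.mean(0)
    th=np.arctan2((a[:,0]*b[:,1]-a[:,1]*b[:,0]).sum(),(a*b).sum())
    R=np.array([[np.cos(th),-np.sin(th)],[np.sin(th),np.cos(th)]]);o=w.mean(0)-R@loc.mean(0)
    return th,o,np.abs(w-(loc@R.T+o)).max()
E
python3 - <<'E'
from h import *
c=cam("top")
print("stop",fit2d([[-.13,-.06],[.23,-.06],[.23,.11],[-.13,.11]],px2w(c,[(518,258),(362,221),(344,294),(504,331)],.01)))
r=px2w(c,[(238.5,210),(222,275)],.055);d=r[1]-r[0];print("rod",r.mean(0),np.linalg.norm(d),np.arctan2(d[1],d[0]))
print("marker",px2w(c,(395.5,293),.03), "lookalike",px2w(c,[(141,217),(158,304)],.006))
E
```

```text
stop (np.float64(1.3336773276708624), array([ 0.48913424, -0.16571347]), np.float64(0.0058727369438068))
rod [0.5442558  0.32258736 0.055     ] 0.14314679030520458 2.922789585466747
marker [[ 0.43761871 -0.02885401  0.03      ]] lookalike [[0.60958425 0.53770529 0.006     ]
 [0.41447445 0.48822905 0.006     ]]
```

```bash
python3 - <<'E'
from h import *
import json
P={}
for n,p in (("rest",(.525,.323,.27)),("stop",(.48,-.07,.33))):
    a=1.352 if n=="rest" else 1.334
    arm.movep(p,quat(a)); arm.pause(.2)
    P[n]=[arm.read_tool_pos().tolist(),arm.read_eef_rot().tolist()]
    cv2.imwrite(f"pics/w_{n}.png",snapshot("wrist")); print(n,arm.read_time(),P[n],arm.read_joint_positions())
json.dump(P,open("P.json","w"))
E
```

```text
rest 1.9917 [[0.5243203558255661, 0.3242589273973833, 0.2700784667046868], [0.10811136507137195, 0.9941387441108821, 0.0002870098579812598, -8.846120037052497e-05]] [-0.57928649  0.5933996  -0.01554639  1.57139065  0.01007155  0.97675144
  0.75593226]
stop 3.725 [[0.4803752456506605, -0.06891210566901042, 0.3297589103174291], [0.11702846291465237, 0.9931285313827978, 0.00016388772663192006, -0.00017933793277100058]] [ 0.06109533  0.33192532  0.04999368  1.84797935 -0.02009733  0.96249489
  1.45559527]
```

View pics/w_rest.png

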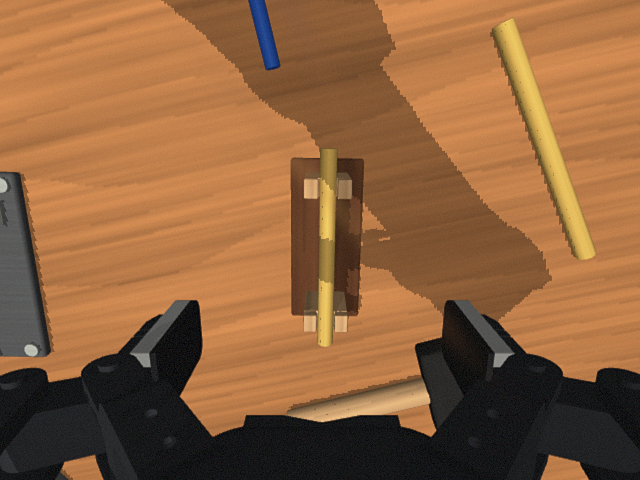

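View pics/w_stop.png

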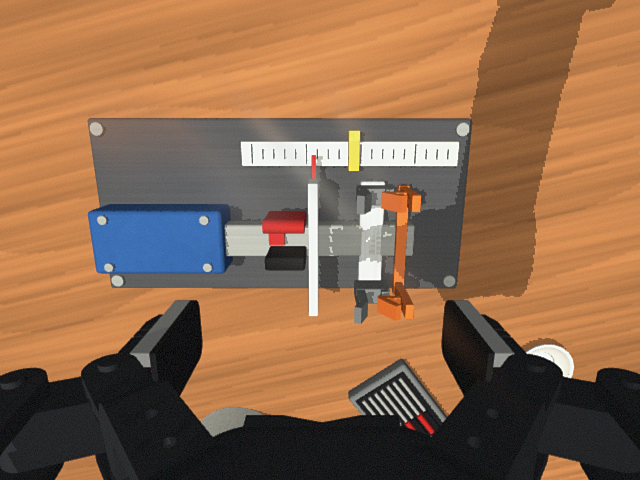

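The rest view shows the rod from (329,150) to (325,346). The stop view shows plate corners (89,119), (471,119), (459,288) and (111,288), sleeve front corners (225,206) and (229,271), the pointer at x≈314 and the marker at (354,150).

```bash
python3 - <<'E'
from h import *
import json
P=json.load(open("P.json"))
c=cam("w",None) if 0 else cam("wrist",P["stop"])
th,o,e=fit2d([[-.13,.11],[.23,.11],[.23,-.06],[-.13,-.06]],px2w(c,[(89,119),(471,119),(459,288),(111,288)],.01));print("stop",th,o,e)
R=np.array([[np.cos(th),-np.sin(th)],[np.sin(th),np.cos(th)]])
L=lambda uv,z:((px2w(c,uv,z)[:,:2]-o)@R).round(4)
print("sleeve front",L([(225,206),(229,271)],.05),"back",L([(90,211),(95,272)],.05))
print("pointer",L([(314,155),(314,178)],.04),"marker",L((354,150),.04),L((354,150),.03))
print("plate top",L([(313.5,182),(313,315)],.078)); print("back prong",L([(360,320),(358,190)],.102),"lever",L([(263,212),(306,212)],.078))
c=cam("wrist",P["rest"]); r=px2w(c,[(329,149),(325,347)],.058);d=r[0]-r[1]
print("rod",r.mean(0),np.linalg.norm(d),np.arctan2(d[1],d[0]))
r=px2w(c,[(291,158),(363,158),(361,316),(291,316)],.008);print("rest",r.mean(0))
E
```

```text
stop 1.337609385213576 [ 0.49228735 -0.16115579] 0.0037546376711047463
sleeve front [[ 0.0034  0.0345]
 [ 0.0032 -0.0259]] back [[-0.1157  0.0301]
 [-0.1197 -0.0267]]
pointer [[0.0815 0.0777]
 [0.0814 0.0577]] marker [[0.1164 0.082 ]] [[0.1172 0.0815]]
plate top [[ 0.0817  0.0589]
 [ 0.0806 -0.0564]]
back prong [[ 0.119  -0.0493]
 [ 0.115   0.0559]] lever [[0.0406 0.0346]
 [0.0755 0.0346]]
rod [0.54701185 0.3244037  0.058     ] 0.15067108927084027 2.9098299329170887
rest [0.55055393 0.32398507 0.008     ]
```

```bash
python3 - <<'E'
from h import *
import json
th=1.3376; o=np.array([.49229,-.16116]); u=np.array([np.cos(th),np.sin(th)]); v=np.array([-u[1],u[0]])
q=quat(1.339); x,y=.547,.3244
arm.movep((x,y,.20),q); arm.line_to((x,y,.109),.15); print("f",arm.read_ft_force())
arm.move_gripper(0,60); print("open",arm.read_opening(),arm.read_finger_force())
arm.line_to((x,y,.25),.2)
p=o+u*.136+v*.002
arm.movep((*p,.235),quat(th)); arm.line_to((*p,.205),.1); arm.pause(.2)
P=json.load(open("P.json")); P["held"]=[arm.read_tool_pos().tolist(),arm.read_eef_rot().tolist()];json.dump(P,open("P.json","w"))
im=snapshot("wrist"); cv2.imwrite("pics/held.png",im)
c=cam("wrist",P["held"]); T=np.array(P["held"][0])
for s in(-.075,.075): print("rod end pred",w2px(c,[[*(T[:2]+v*s),T[2]-.054]]))
print("seat pred",w2px(c,[[*(o+u*.135+v*s),.07] for s in(-.045,0,.045)]), "target tcp",p,P["held"],arm.read_time(),arm.read_opening(),arm.read_ft_force())
E
```

```text
f [0.03923786 1.12763189 0.39285669]
open 0.11703164083283968 58.45364212989807
rod end pred [[318.75077206 506.99536377]]
rod end pred [[318.33923926  94.98614172]]
seat pred [[317.38424851 335.85681041]
 [317.24260605 259.77455912]
 [317.08450498 174.85168695]] target tcp [ 0.52177217 -0.02837897] [[0.5222772732541617, -0.028236679597116284, 0.20568876027897415], [0.11619408316647444, 0.9932261913833221, 9.079784702783424e-05, 0.0008121225486258076]] 9.6083 0.11648199117672497 [-0.68759195 -0.07809594 -1.52095715]
```

View pics/held.png

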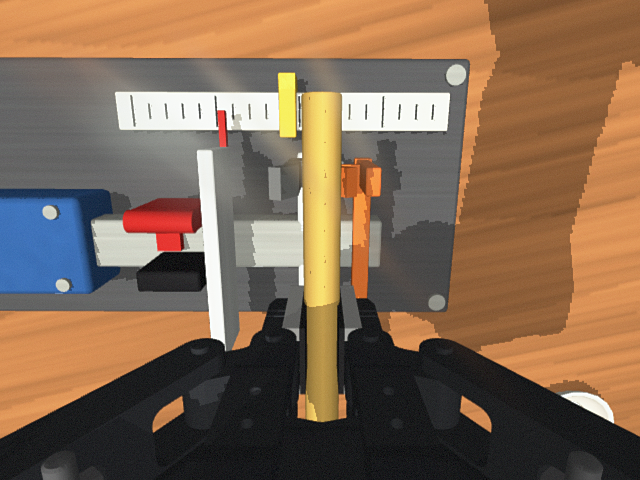

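The held rod's far end is at (322,93), against a predicted (318,95). The rod is centred and straight, with the seat just to its left; the pointer is at (222,113) and the marker at (288,104).

```bash
python3 - <<'E'
from h import *
import json
P=json.load(open("P.json")); th=1.3376; o=np.array([.49229,-.16116]); R=np.array([[np.cos(th),-np.sin(th)],[np.sin(th),np.cos(th)]])
def show(k,pts):
    c=cam("wrist",P[k])
    for n,uv,z in pts: print(k,n,((px2w(c,uv,z)[0,:2]-o)@R*1000).round(1))
show("stop",[("ptr",(314,155),.04),("mk",(354,150),.035),("cr+",(471,119),.01),("cr-",(459,288),.01),("screw+",(463,129.5),.012),("screw-",(450,281.5),.012),("slv+",(225,206),.05),("slv-",(229,271),.05),("plate+",(318,182),.078),("scaleR",(459,154),.03),("scaleL",(241.5,153),.03)])
show("held",[("ptr",(222,111),.04),("mk",(288,104),.035),("cr+",(469,59),.01),("cr-",(447,311),.01),("screw+",(456,75),.012),("screw-",(437,302),.012),("slv+",(108,190),.05),("plate+",(211,150),.078),("scaleR",(450,111),.03),("scaleL",(117,111),.03)])
print("rodX",((np.array(P["held"][0][:2])-o)@R*1000).round(1)); show("held",[("rodend",(322,93),P["held"][0][2]-.054)])
E
```

```text
stop ptr [81.5 77.7]
stop mk [116.8  81.8]
stop cr+ [226.5 108.6]
stop cr- [230.1 -58.9]
stop screw+ [219.2  99.2]
stop screw- [219.6 -50.9]
stop slv+ [ 3.4 34.5]
stop slv- [  3.2 -25.9]
stop plate+ [85.3 58.9]
stop scaleR [211.5  78. ]
stop scaleL [16.3 79. ]
held ptr [81.9 77. ]
held mk [118.3  81. ]
held cr+ [226.7 108.5]
held cr- [227.1 -58. ]
held screw+ [219.   99.2]
held screw- [218.8 -50.2]
held slv+ [17.9 34.3]
held plate+ [84.5 57.6]
held scaleR [211.6  77.5]
held scaleL [18.8 77.3]
rodX [136.3   1.5]
held rodend [137.3  77.1]
```

```bash
cat >> h.py <<'E'
th=1.3376; o=np.array([.49229,-.16116]); u=np.array([np.cos(th),np.sin(th)]); v=np.array([-u[1],u[0]])
def W(x,y,z): return (*(o+u*x+v*y),z)
def loc():
    d=arm.read_tool_pos()[:2]-o; f=arm.read_ft_force(); return "loc %.4f %.4f z %.4f"%(d@u,d@v,arm.read_tool_pos()[2]),"f",np.round([f[:2]@u,f[:2]@v,f[2]],1)
E
python3 - <<'E'
from h import *
import json
P=json.load(open("P.json")); c=cam("wrist",P["held"])
for uv in((282,183),(269,183)):
    w=px2w(c,uv,.102)[0,:2]-o; print("prong",w@u,w@v)
print(loc())
x=.1338
for z in(.18,.165,.156,.15): 
    arm.line_to(W(x,.002,z),.06,quat(th)); arm.pause(.15); print(loc())
cv2.imwrite("pics/ins.png",np.hstack([snapshot("scene")[150:300,150:350].repeat(3,0).repeat(3,1)[:450,:600]]))
E
```

```text
prong 0.1203243973392464 0.04493723586888625
prong 0.11476568468201122 0.04493195137691452
('loc 0.1362 0.0016 z 0.2056', 'f', array([-0.2,  0.7, -1.5]))
('loc 0.1339 0.0018 z 0.1802', 'f', array([-0.5, -0.3, -0.6]))
('loc 0.1338 0.0019 z 0.1651', 'f', array([-0.5,  1. , -1.6]))
('loc 0.1338 0.0019 z 0.1560', 'f', array([ 0.1,  0.1, -2.1]))
('loc 0.1338 0.0020 z 0.1500', 'f', array([ 0.3, -0.7, -2.3]))
```

View pics/ins.png

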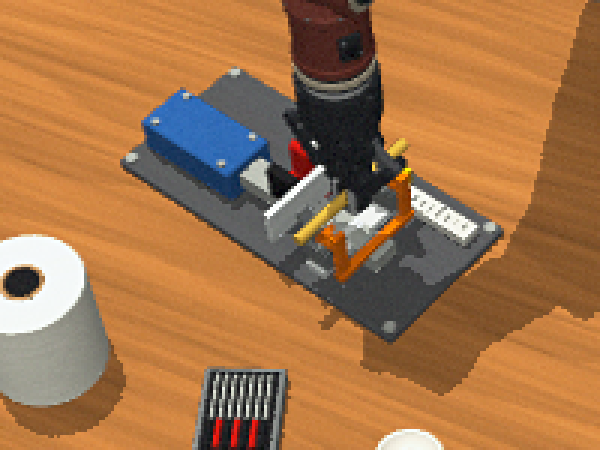

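The rod is held between the prongs and the jaw noses, and nothing is touching yet. I'll continue down with force checks.

```bash
python3 - <<'E'
from h import *
x=.1338
for z in(.146,.142,.138,.134,.130,.127,.124,.1225): 
    arm.line_to(W(x,.002,z),.05,quat(th)); arm.pause(.1); r=loc(); print(r)
    if abs(r[2]).max()>28: break
print(arm.read_time(),arm.read_opening())
E
```

```text
('loc 0.1338 0.0020 z 0.1459', 'f', array([ 0.7,  0.2, -2.8]))
('loc 0.1326 0.0014 z 0.1423', 'f', array([-5. , -0.1,  1.7]))
('loc 0.1335 0.0024 z 0.1376', 'f', array([-4.9, -1.6, -1.9]))
('loc 0.1338 0.0024 z 0.1336', 'f', array([-4.2,  0.5, -3.4]))
('loc 0.1343 0.0026 z 0.1295', 'f', array([-2.4,  0.1, -5.4]))
('loc 0.1343 0.0021 z 0.1267', 'f', array([-1.1, -0.8, -7.4]))
('loc 0.1338 0.0017 z 0.1243', 'f', array([-1.7, -0.8, -2.5]))
('loc 0.1338 0.0017 z 0.1241', 'f', array([-2.3,  3.2,  8.2]))
14.575 0.11945474099520687
```

```bash
python3 - <<'E'
from h import *
import json
arm.move_gripper(.22); arm.pause(.1); print(loc(),arm.read_opening())
x=.1338
arm.line_to(W(x,.002,.16),.08); print(loc()); arm.line_to(W(x,.002,.21),.15)
arm.movep(W(.09,.01,.28),quat(th)); arm.pause(.3)
P=json.load(open("P.json")); P["seated"]=[arm.read_tool_pos().tolist(),arm.read_eef_rot().tolist()];json.dump(P,open("P.json","w"))
cv2.imwrite("pics/seated.png",snapshot("wrist"));print(loc(),arm.read_time())
E
```

```text
('loc 0.1346 0.0019 z 0.1225', 'f', array([-0.5,  0.4,  0.8])) 0.21579628026155578
('loc 0.1338 0.0021 z 0.1600', 'f', array([ 0.1, -0.1, -0.8]))
('loc 0.0906 0.0103 z 0.2790', 'f', array([-0. ,  0.4,  0.2])) 16.8
```

View pics/seated.png

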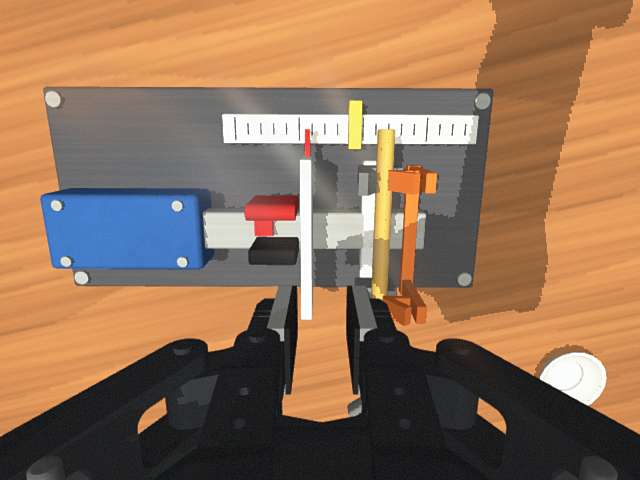

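The rod lies straight under both jaw noses, from (386,130) to (380,297). The pointer is at x≈307 and the marker at x≈355. Next is the push: fingers across the leg, astride the lug and lever.

```bash
python3 - <<'E'
from h import *
import json
P=json.load(open("P.json")); c=cam("wrist",P["seated"])
for n,uv,z in(("ptr",(307.5,131),.04),("mk",(355.5,125),.035),("mk",(355.5,125),.042),("rod",(386,131),.07),("lug-",(273,264),.078),("lev+",(272,197),.078),("slv",(207,268),.05),("slv",(207,191),.05)):
    w=px2w(c,uv,z)[0,:2]-o; print(n,w@u,w@v)
q=quat(th-np.pi/2)
for a in(th-np.pi/2,th+np.pi/2):
    for x,z in((.045,.2),(.045,.118),(.11,.118),(.15,.118)): 
        j=arm.ik(W(x,.001,z),quat(a)); print(round(a,2),x,z,None if j is None else np.round(j,2))
E
```

```text
ptr 0.08124730407683232 0.07609970434838985
mk 0.11698848718945633 0.08052457812181048
mk 0.11641964277387198 0.08041048986118572
rod 0.1345591214436509 0.07615533003847696
lug- 0.05759455430649845 -0.014597130503583787
lev+ 0.058287278557918085 0.032964794958195015
slv 0.002463610418852906 -0.02734783589827873
slv 0.006744246840638846 0.0329256630616723
-0.23 0.045 0.2 [-0.02  0.56  0.32  1.94 -0.27  0.68  0.22]
-0.23 0.045 0.118 [ 0.03  0.69  0.25  2.   -0.34  0.49  0.28]
-0.23 0.11 0.118 [-0.1   0.7   0.25  1.98 -0.34  0.5   0.16]
-0.23 0.15 0.118 [-0.18  0.71  0.25  1.97 -0.34  0.51  0.08]
2.91 0.045 0.2 [ 0.49  0.58 -0.45  1.92  0.37  0.72  2.73]
2.91 0.045 0.118 [ 0.43  0.71 -0.37  1.98  0.48  0.53  2.63]
2.91 0.11 0.118 [ 0.3   0.71 -0.37  1.97  0.47  0.54  2.51]
2.91 0.15 0.118 [ 0.23  0.72 -0.37  1.95  0.47  0.55  2.45]
```

```bash
python3 - <<'E'
from h import *
q=quat(th-np.pi/2); y=.0015
arm.move_gripper(1.0)
arm.movep(W(.045,y,.22),q); arm.line_to(W(.045,y,.118),.12); arm.pause(.2); print(loc(),arm.read_time())
b=arm.read_ft_force()[:2]@u; xc=None
for x in np.arange(.056,.0761,.002):
    arm.line_to(W(x,y,.118),.04); arm.pause(.1)
    f=np.mean([arm.read_ft_force()[:2]@u for _ in range(1)])-b; print(x,round(f,1))
    if f<-3: xc=x;break
print(loc(),arm.read_time()); print("xc",xc)
cv2.imwrite("pics/contact.png",snapshot("wrist"))
E
```

```text
('loc 0.0450 0.0011 z 0.1187', 'f', array([0.6, 0.3, 0.2])) 19.75
0.056 0.5
0.058 -1.1
0.060000000000000005 -0.3
0.062000000000000006 -0.1
0.064 -0.9
0.066 -4.0
('loc 0.0648 0.0015 z 0.1181', 'f', array([-3.4, -0.3, -0.2])) 22.025
xc 0.066
```

```bash
python3 - <<'E'
from h import *
import json
y=.0015
arm.line_to(W(.101,y,.118),.04); arm.pause(.5); print(loc(),arm.read_time())
P=json.load(open("P.json")); P["pull"]=[arm.read_tool_pos().tolist(),arm.read_eef_rot().tolist()];json.dump(P,open("P.json","w"))
im=snapshot("wrist");cv2.imwrite("pics/pull_w.png",im)
t=snapshot("top"); s=snapshot("scene")
cv2.imwrite("pics/pull.png",np.vstack([np.hstack([cv2.resize(t[200:350,330:530],(400,300),interpolation=2),cv2.resize(s[150:300,170:370],(400,300),interpolation=2)]),np.hstack([cv2.resize(im,(400,300),interpolation=3),np.zeros((300,400,3),'u1')])]))
E
```

```text
('loc 0.1008 0.0014 z 0.1180', 'f', array([-4.5, -0.5, -0. ])) 23.6
```

View pics/pull.png

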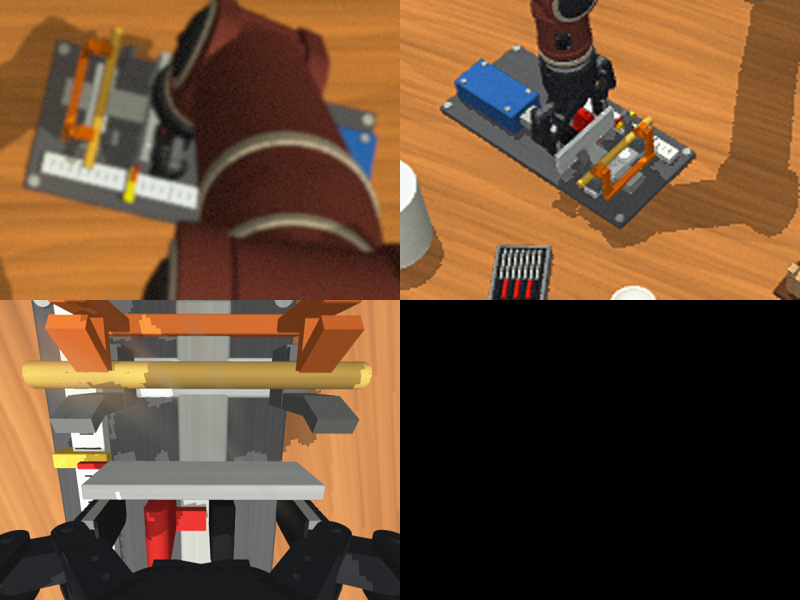

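The leg is out, with the pointer's red tip near (90,465) beside the yellow marker near (80,460), and the rod still seated. I'll measure the offset by colour segmentation and crop that area to view.

```bash
python3 - <<'E'
from h import *
import json
P=json.load(open("P.json")); c=cam("wrist",P["pull"]); im=cv2.imread("pics/pull_w.png")
cv2.imwrite("pics/pullcrop.png",cv2.resize(im[220:300,60:200],(700,400),interpolation=0))
ct=cam("top")
K=[("xp%d"%x,W(x/1000,.078,.04)) for x in(112,117,122)]
print(w2px(c,[k[1] for k in K]))
t=cv2.imread("pics/pull.png")[:300,:400]
E
```

```text
[[122.21325165 278.89656165]
 [120.53768042 266.69877263]
 [118.83361566 254.29355705]]
```

View pics/pullcrop.png

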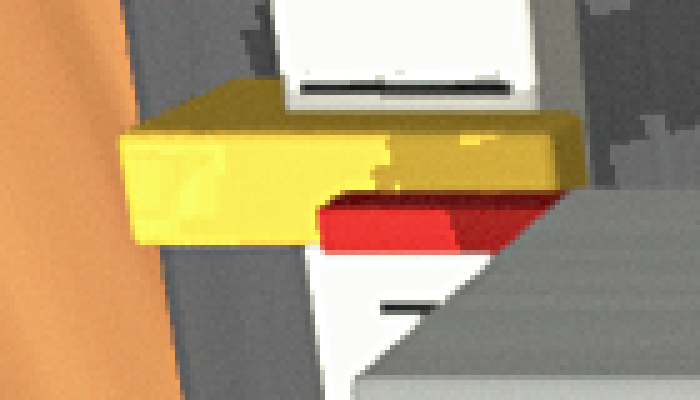

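Triangulating the three wrist views puts the marker's top at z≈0.03 and x≈117.6, with the pointer at about 117. I'll move out 0.6 mm, hold, then close the lever.

```bash
python3 - <<'E'
from h import *
y=.0015
arm.line_to(W(.1017,y,.118),.02); arm.pause(.5); print(loc(),arm.read_time())
arm.move_gripper(0,40); arm.pause(.4); print(loc(),arm.read_opening(),arm.read_finger_force(),arm.read_time())
im=snapshot("wrist");t=snapshot("scene")
cv2.imwrite("pics/fin.png",np.hstack([cv2.resize(im,(480,360),interpolation=3),cv2.resize(t[130:310,190:350],(320,360),interpolation=2)]))
E
```

```text
('loc 0.1016 0.0014 z 0.1180', 'f', array([-4.6, -0.3,  1.1])) 24.5
('loc 0.1016 0.0001 z 0.1188', 'f', array([-5.6, -4. ,  4.7])) 0.35757518527166315 48.540932312607765 25.4417
```

View pics/fin.png

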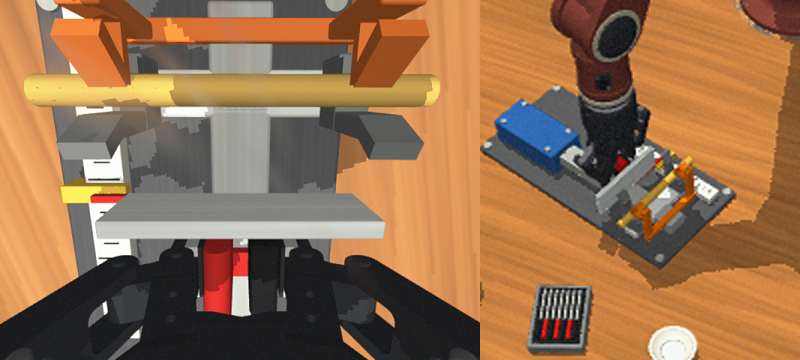

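```bash
python3 - <<'E'
from h import *
im=snapshot("wrist").astype(int); c=cam("wrist",(arm.read_tool_pos(),arm.read_eef_rot()))
b,g,r=im[...,0],im[...,1],im[...,2]
Y=(r>190)&(g>170)&(b<120); Rd=(r>170)&(g<80)&(b<80)
s=lambda M,u0,u1:(lambda v:(v.min(),v.max()))(220+np.where(M[220:300,u0:u1].sum(1)>(u1-u0)*.5)[0])
ys=s(Y,88,115); rs=s(Rd,126,145); print(ys,rs)
for n,uu,rr,z in(("mk",100,ys,.03),("ptr",135,rs,.04)):
    w=px2w(c,(uu,np.mean(rr)+.0),z)[0,:2]-o; print(n,w@u,w@v)
print(loc(),arm.read_opening(),arm.read_finger_force())
E
```

```text
(np.int64(248), np.int64(270)) (np.int64(262), np.int64(269))
mk 0.11760783300890293 0.09002104989617508
ptr 0.11817319233400732 0.07114393366399001
('loc 0.1016 0.0001 z 0.1189', 'f', array([-4.9, -2.9,  4.6])) 0.3609250340457467 48.540320321917534
```

The pointer is within 1 mm of the marker, the lever is closed and the grip is holding, so I'm handing in.

```bash
python3 -c "
from station import ticket
print(ticket.finish_job())"
```

```text
the job is handed in; nothing more can be done
None
```

I handed the job in at about 26 s of the 58 s allowed, with no pass or fail result returned: the rod is seated under the closed jaw, the pointer measures within 1 mm of the marker's centre, the finger opening fits a fully closed lever, and the gripper still holds the leg.

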